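# Shake the key fob out of the drop box

### The job

A key fob is shut inside the clear key-return box, which stands upside down on its black rubber pad. Lift the box by the rail on top and carry it level and smoothly over the grey tray, so that the fob does not drop out on the way; there shake and rock it until the red fob lines up with the slot in the underside and drops into the tray, without touching the fob yourself. Then set the box back down flat and square on its pad, slot still underneath, and let go; leave the fob lying in the tray and the pen cup, rubber stamp and mug where they stand.

Things in the scene. Friction and masses are not known exactly. Their poses are not given: they have to be found in the camera images.
- box_rail (a point): Centre of the grip rail of the loose key-return box (0.4 kg): solid aluminium bar 90 mm long (x), 24 wide (y), 38 high, along the middle of the box's upper face; z up. The upper face (100 mm in x, 132 in y) is 19 mm below this point, the underside 83 mm below. Clear walls 4 mm, 64 mm high without rail.
- box_slot (a point): Centre of the slot, in the plane of the box's underside, 83 mm below box_rail, same axes. The through slot in the 5 mm blue bottom plate is 84 mm long (x) and 26 wide (y). Inside, the box measures 92 mm (x) by 124 (y), 55 high; flat 49 mm strips of plate lie on both sides of the slot.
- fob_center (a point): Centre of the loose red key fob (yellow band): bar 68 mm long (x), 18 wide (y), 10 thick (z), 35 g, friction 0.3. Starts flat on the slotted plate, centre 10 mm above the box's underside, crosswise over the slot. Lean the box 30 deg about the slot's long axis: the fob slides to a side wall; quick 50 mm strokes along the slot swing it flush there; leaned the other way, it slides into the slot.
- tray: Fixed open grey tray 220 mm (x) by 210 mm (y), 34 mm high, walls and floor 5 mm; origin at the centre of its underside on the desk, z up.
- pad: Fixed black rubber pad, 170 mm (x) by 200 mm (y), 4 mm thick; origin at the centre of its underside on the desk, z up. The box stands on it at the start, with its x axis along the pad's x within about 10 deg and its centre within about 15 mm; it may be set back either way round.
- pen_cup: Grey pen cup, 76 mm across, 95 mm high, loose bystander; origin at the centre of its underside.
- stamp: Wooden hand stamp, 44 mm across, 84 mm high, loose bystander; origin at the centre of its underside.
- mug: White mug, 80 mm across, 90 mm high, handle at its +y, loose bystander; origin at the centre of its underside.
Things that resemble listed ones, but are neither listed nor needed, are in the scene too. What is shaped like the part that bears box_rail but turquoise or yellow is not meant.

How it is judged:
By the outcome, as a careful person would: the job done as asked, in the order asked, and still so for the second after the job is handed in, with the robot touching nothing.
It also fails if it takes over 64 s, if anything falls off the work surface, if the arm or the gripper's body presses on something with over 40 N, if the wrist force passes 120 N, or if a joint passes its speed limit or range.

### The arm

A 7-joint arm with a two-finger parallel gripper is mounted at the origin on the work surface. World frame = base frame: x ahead of the robot, y to its left, z up, the work surface at z = 0. Lengths are in m, angles in degrees, forces in N, time in s.
With the tool pointing down it reaches from about 0.4 to 0.875 m from the base axis. Payload 4.4 kg.
Tool frame: the origin (TCP) lies at the centre of the arm's flange, where the gripper is bolted on; the fingertips stand 173 mm ahead of it and the grasp point (between the pads) lies 155 mm ahead of it; z points along the fingers, y is the direction in which the jaws open and shut (so a half turn about z gives the same grasp; the last joint's range is limited). The gripper opens to 85 mm and grips with 20 to 120 N. Pads are 22 mm wide; open, the fingers measure 114 mm over their backs; the gripper's body (76 mm by 85 mm) begins 54 mm behind the grasp point. The pads swing forward as they close: fully open they stand 13 mm farther back than shut.
Start: joints at [-70.405, 36.005, 2.206, 86.941, -1.547, 57.084, -1.146], TCP at [0.258, 0.597, 0.405] pointing down, gripper open.
Joint ranges: [-175.42, 175.42], [-21.48, 121.26], [-71.46, 75.88], [10.55, 141.38], [-63.04, 243.04], [13.31, 113.54], [-168.57, 168.57]. Speed limits (degrees/s): [147.25, 147.25, 180, 180, 180, 180, 180].

### API

Orientations are given as [roll, pitch, yaw] about the fixed x, y, z axes, in that order (R = Rz(yaw) Ry(pitch) Rx(roll)).
In Python, from plant import sensors, cams, sign_off gives the robot as it stands.
- The arm moves only by the tool arm_command, never from a script. Its arguments are lists of equal length, an entry for each row: "dr": the turn, a rotation vector about the tool's x, y, z in degrees, a list of three; "travel": the shift along the tool's x, y, z in m, a list of three; "jaw": the finger opening in m, from 0 to 0.0854. A call has 1 to 8 rows; each row is the pose to reach, as a shift and turn from the pose commanded when the call began, along the tool's axes at that moment; what a row does not reach only later rows make up. A row lasts 1/8 s, in which the tool goes at most 62.5 mm and 10.7 degrees, less where a joint would pass 70% of its speed; a pose out of reach is approached as far as the arm can. A call with a gripper value outside its range is refused whole. The fingers move at their own pace and stop on an object; "squeeze" is the grip in N (left out, the last holds). Time passes only in rows, so rows that repeat a pose let the fingers close. It gives the time, the measured TCP pose, the force and the opening at its end, in the units of the state.
- sensors.get_obs(): the state, without advancing time (a new reading comes with each control period).
- cams.grab_frame(name): name is "scene" or "top" or "wrist"; returns a dict with "img" (400x640x3 uint8, red, green, blue), "depth" (400x640 float32, m along the optical axis (not along the pixel's ray), 0 where there is no reading), "fx", "fy", "cx", "cy" (pixels), "eye" and "orientation" of the camera in the world; the wrist camera has in their place "mount" (4x4, takes a point from camera to tool coordinates, whose origin is the TCP and whose axes are the flange's). Camera axes: x right, y up, looking along -z (the intrinsics and any distortion apply to the point x, -y, -z); pixel columns grow to the right and rows downward; lengths in m; the calibration is good to about 2 mm. A picture is of the moment at which its call begins: read the wrist's pose just before it.
- sign_off(): hands the job in, once; it reports no verdict.
Trained networks look in a picture, given as the dict that the camera call returned (one of the last four; its "shot" number tells which), for a name from the list of things; names that differ only in an ending like _2 or _b are one class to them, and where a whole thing is asked for, a point or a joint stands for the part that bears it (a point fixed in the world has none). Each returns a list of dicts, best first, with "p" (0 to 1); they miss things now and then, are a little off and sometimes report something else, mostly with a low value. They report only what shows in the picture. A call takes as long as a camera call. They do not tell look-alikes from the thing itself.
- cams.masks_of(picture, target): "mask" (400x640 bool, what is visible of it) and "uv" ([column, row] in pixels, amid what is visible of it).
- cams.pinpoint(picture, target): "uv" ([column, row] in pixels: a listed point, or the origin of a listed thing).
The state is a dict: "time_s": time; "qpos": joint angles; "qd": joint speeds; "joint_efforts": joint torques, N m; "position": TCP position; "orientation": TCP orientation; "contact_force": force on the tool from outside, world axes, zero at the start; "wrist_torque": the same for the moment, N m; "opening": finger opening in m.
Only numpy, scipy, OpenCV 4.12 (cv2) and the standard library are available. Lean on these libraries where they do the work, as an engineer would, in place of code of your own. Each camera call takes 0.05 s, during which the arm holds its last target.

## Working session

There is one attempt and no reset: what is moved stays moved. The work goes in short steps, Python scripts to look and compute and a tool call to move; the robot and the scene stay as the last step left them, time stands still between calls to the robot, and variables do not carry over. Pictures are saved under pics/ and viewed, and the job is handed in when it is done.

Besides the shell and the picture viewer there is one more tool, called by a JSON object that holds its "method" and its "body". arm_command: Moves the arm, as the interface text tells. Its arguments: {"type":"object","properties":{"dr":{"type":"array"},"travel":{"type":"array"},"jaw":{"type":"array"},"squeeze":{"type":"number"}},"required":["dr","travel","jaw"]}

```bash
ls; mkdir -p pics; cat > h.py <<'E'
import numpy as np, cv2, json
from scipy.spatial.transform import Rotation as R
from plant import sensors, cams
def rpy(o): return R.from_euler('xyz',o,degrees=True).as_matrix()
def cam_pose(f,obs=None):
    if 'mount' in f:
        T=np.eye(4);T[:3,:3]=rpy(obs['orientation']);T[:3,3]=obs['position'];return T@np.array(f['mount'])
    T=np.eye(4);o=np.array(f['orientation'])
    T[:3,:3]=o if o.shape==(3,3) else rpy(o);T[:3,3]=f['eye'];return T
def cloud(f,obs=None):
    d=f['depth'];v,u=np.mgrid[0:400,0:640]
    P=np.stack([(u-f['cx'])/f['fx']*d,-(v-f['cy'])/f['fy']*d,-d],-1)
    T=cam_pose(f,obs);return P@T[:3,:3].T+T[:3,3]
def ray(f,uv,z,obs=None):
    T=cam_pose(f,obs);d=T[:3,:3]@np.array([(uv[0]-f['cx'])/f['fx'],-(uv[1]-f['cy'])/f['fy'],-1])
    s=(z-T[2,3])/d[2];return T[:3,3]+s*d
def proj(f,p,obs=None):
    T=cam_pose(f,obs);q=T[:3,:3].T@(np.array(p)-T[:3,3]);return np.array([f['cx']+f['fx']*q[0]/-q[2],f['cy']+f['fy']*q[1]/q[2]])
def save(n,img): cv2.imwrite('pics/'+n,cv2.cvtColor(np.ascontiguousarray(img),cv2.COLOR_RGB2BGR))
E
python3 - <<'E'
from h import *
print(sensors.get_obs())
for c in ['scene','top']:
    f=cams.grab_frame(c); save(c+'0.png',f['img'])
    print(c,{k:f[k] for k in f if k not in('img','depth')})
    for t in ['box_rail','box_slot','fob_center','tray','pad','pen_cup','stamp','mug']:
        try: print(t,[(np.round(r['uv']).tolist(),round(r['p'],2)) for r in cams.pinpoint(f,t)])
        except Exception as e: print(t,e)
E
```

```text
pics
{'time_s': 0.0, 'qpos': array([-70.40658122,  36.05948291,   2.20234228,  86.99731686,
        -1.54596545,  57.0810645 ,  -1.14505298]), 'qd': array([-0.02681036, -0.06133371, -0.01436513,  0.05291041, -0.01819358,
       -0.00034001,  0.01427849]), 'joint_efforts': array([-2.54666829e-04, -5.63404119e+01,  1.22622963e+00, -1.93448675e+01,
        1.10331227e-02,  1.06277075e-02, -6.18609931e-06]), 'position': array([0.25761921, 0.5964468 , 0.40377492]), 'orientation': array([-1.79891835e+02,  2.19640769e-03,  1.56638088e+02]), 'contact_force': array([-0.45328774, -0.05180648, -0.07913465]), 'wrist_torque': array([-0.01882137,  0.04491915, -0.01530631]), 'opening': 0.085538391011714}
scene {'fx': 390.9884749501964, 'fy': 390.9884749501964, 'cx': 322.8644826556752, 'cy': 198.97209015372061, 'eye': array([ 1.11481692, -0.513835  ,  1.05265233]), 'orientation': array([38.81023616, -0.65094669, 48.28055022]), 'shot': 1}
box_rail [([244.0, 182.0], 0.88), ([272.0, 234.0], 0.86), ([339.0, 282.0], 0.81)]
box_slot [([274.0, 249.0], 0.86), ([339.0, 298.0], 0.7)]
fob_center []
tray [([361.0, 185.0], 0.9)]
pad [([277.0, 253.0], 0.56)]
pen_cup [([365.0, 238.0], 0.7)]
stamp [([394.0, 149.0], 0.57)]
mug [([189.0, 281.0], 0.55)]
top {'fx': 364.4623157202527, 'fy': 364.4623157202527, 'cx': 320.0318792727882, 'cy': 206.52187385686895, 'eye': array([ 0.45472541, -0.01106565,  0.97071961]), 'orientation': array([  5.5600936 ,   0.70702934, -90.54248867]), 'shot': 2}
box_rail [([399.0, 209.0], 0.97), ([382.0, 108.0], 0.93), ([377.0, 294.0], 0.91)]
box_slot [([374.0, 120.0], 0.77)]
fob_center [([244.0, 215.0], 0.53)]
tray [([244.0, 214.0], 0.95)]
pad []
pen_cup [([299.0, 152.0], 0.62)]
stamp [([162.0, 234.0], 0.89)]
mug [([487.0, 232.0], 0.63)]
```

View pics/scene0.png

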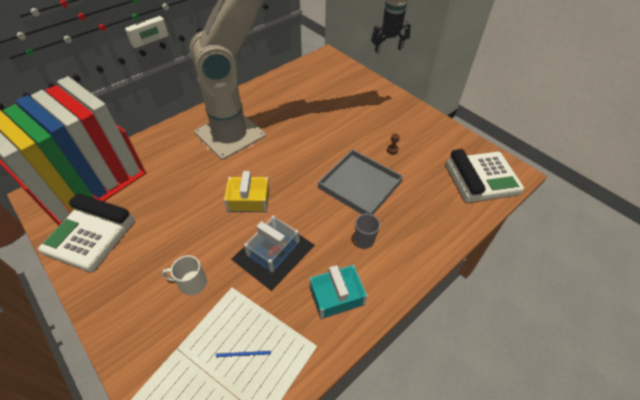

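View pics/top0.png

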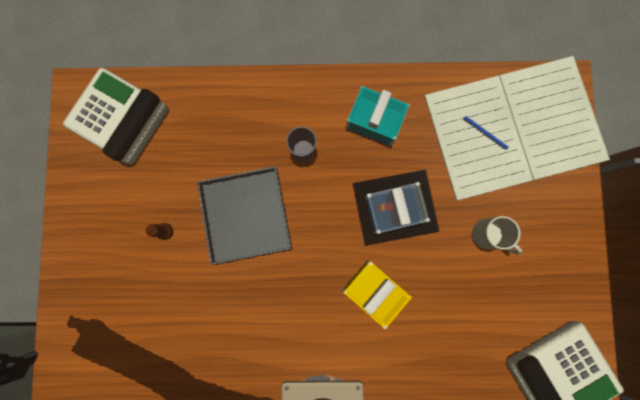

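```bash
python3 - <<'E'
from h import *
f=cams.grab_frame('top'); g=cams.grab_frame('scene')
for F,n in((f,'top'),(g,'scene')):
    ms=cams.masks_of(F,'box_rail'); C=cloud(F)
    for m in ms:
        p=C[m['mask']&(F['depth']>0)]; print(n,'rail',m['uv'],m['p'],len(p),np.round(np.median(p,0),4), 'zpc',np.round(np.percentile(p[:,2],[5,50,95]),3))
    for t in ['tray','pad','pen_cup','stamp','mug']:
        for m in cams.masks_of(F,t)[:1]:
            p=C[m['mask']&(F['depth']>0)]; r=cv2.minAreaRect(p[:,:2].astype(np.float32)); print(n,t,round(m['p'],2),len(p),np.round(np.array(r[0]),3),np.round(r[1],3),round(r[2],1),np.round(np.percentile(p[:,2],[5,50,95]),3))
    C=cloud(F)
    d=F['depth']
# white-ish rail in box: points z~0.104+..
C=cloud(f); I=f['img'].astype(int)
near=(np.hypot(C[...,0]-.45,C[...,1]+.2)<.12)
print('z hist',np.histogram(C[...,2][near],bins=np.arange(-.01,.13,.01)))
save('crop0.png',cv2.resize(f['img'][150:260,330:460],None,fx=5,fy=5,interpolation=cv2.INTER_CUBIC))
save('crop1.png',cv2.resize(g['img'][205:300,220:330],None,fx=6,fy=6,interpolation=cv2.INTER_CUBIC))
for t,z in(('box_rail',.087-.0+.0),('tray',0),('pad',0.),('pen_cup',0),('stamp',0),('mug',0)):
  for F in (f,g):
    print(t,[np.round(ray(F,r['uv'],z),3).tolist() for r in cams.pinpoint(F,t)])
E
```

```text
top rail [377.1, 292.9] 0.97 2370 [ 0.3283 -0.1358  0.0649] zpc [0.06  0.065 0.103]
top rail [377.0, 111.9] 0.76 2342 [ 0.7731 -0.1475  0.0642] zpc [0.023 0.064 0.103]
top rail [394.0, 211.7] 0.74 2270 [ 0.5367 -0.1861  0.0688] zpc [0.048 0.069 0.107]
top tray 0.68 6819 [0.531 0.198] [0.229 0.211] 10.4 [0.002 0.006 0.033]
top pad 0.58 2569 [ 0.548 -0.202] [0.173 0.203] 10.1 [0.001 0.004 0.007]
top pen_cup 0.62 837 [0.707 0.046] [0.083 0.082] 7.7 [0.003 0.048 0.096]
top stamp 0.74 339 [0.488 0.411] [0.042 0.038] 1.7 [0.012 0.028 0.082]
top mug 0.92 1389 [ 0.459 -0.452] [0.12  0.079] 43.0 [0.004 0.047 0.091]
scene rail [245.6, 190.5] 0.98 1572 [ 0.3432 -0.1468  0.0642] zpc [0.004 0.064 0.103]
scene rail [336.4, 289.3] 0.74 2192 [ 0.7955 -0.1634  0.065 ] zpc [0.011 0.065 0.103]
scene tray 0.73 3259 [0.515 0.213] [0.244 0.247] 9.9 [0.003 0.008 0.035]
scene pad 0.64 1383 [ 0.546 -0.202] [0.173 0.203] 10.5 [0.002 0.005 0.009]
scene pen_cup 0.56 747 [0.686 0.071] [0.087 0.139] 38.5 [0.004 0.062 0.097]
scene stamp 0.71 169 [0.473 0.423] [0.035 0.077] 49.8 [0.008 0.033 0.083]
scene mug 0.66 1135 [ 0.445 -0.447] [0.144 0.088] 8.8 [0.006 0.053 0.091]
z hist (array([1305, 3194,   18,   23,   19,   24,   22, 1448,  227,   40,   50,
        433,    3,    0]), array([-0.01,  0.  ,  0.01,  0.02,  0.03,  0.04,  0.05,  0.06,  0.07,
        0.08,  0.09,  0.1 ,  0.11,  0.12,  0.13]))
box_rail [[0.535, -0.19, 0.087], [0.782, -0.151, 0.087], [0.319, -0.141, 0.087]]
box_rail [[0.785, -0.155, 0.087], [0.322, -0.133, 0.087], [0.548, -0.195, 0.087]]
tray [[0.528, 0.201, 0.0]]
tray [[0.529, 0.203, 0.0]]
pad []
pad [[0.554, -0.19, 0.0]]
pen_cup [[0.69, 0.047, 0.0]]
pen_cup [[0.703, 0.05, 0.0]]
stamp [[0.491, 0.413, 0.0]]
stamp [[0.492, 0.422, 0.0], [0.468, -0.444, 0.0]]
mug [[0.475, -0.439, 0.0]]
mug [[0.473, -0.446, 0.0]]
```

View pics/crop0.png

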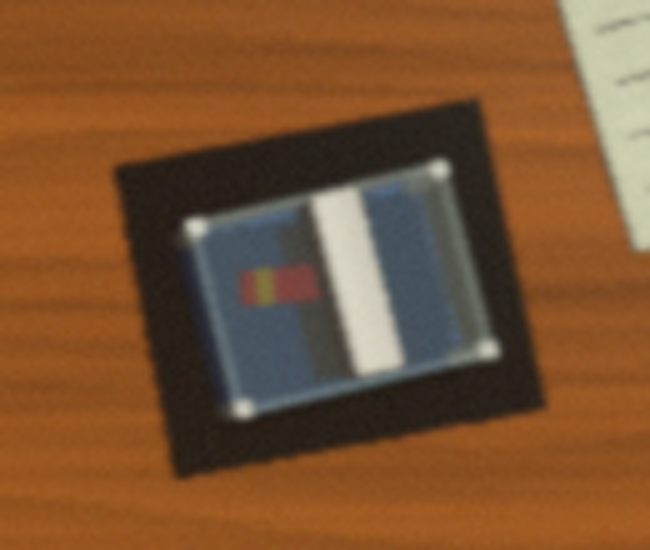

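View pics/crop1.png

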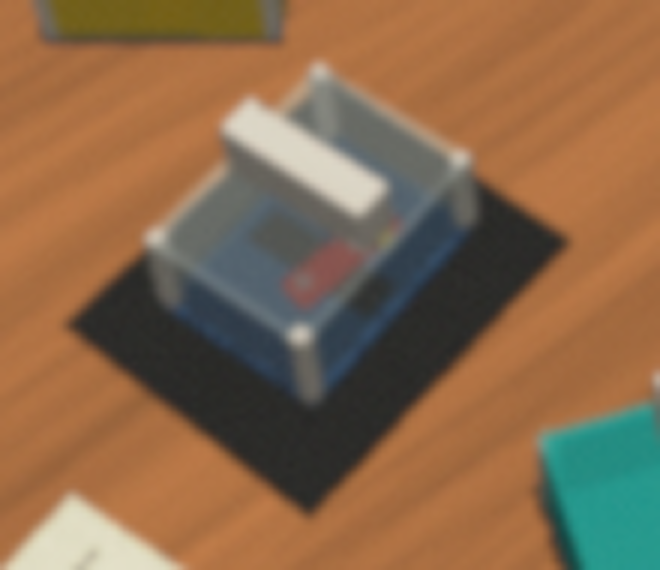

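Top view, rail look-alikes: turquoise box (382,108), yellow box (377,294), and the clear box on the black pad (399,209). The close crop shows the last one has clear walls, a blue slotted plate and the red fob with the yellow band inside, so I choose that one.

```bash
python3 - <<'E'
from h import *
f=cams.grab_frame('top'); g=cams.grab_frame('scene')
for F in(f,g):
    C=cloud(F); m=(np.hypot(C[...,0]-.54,C[...,1]+.2)<.07)&(C[...,2]>.102)&(C[...,2]<.115)
    p=C[m]; r=cv2.minAreaRect(p[:,:2].astype(np.float32)); print('rail',len(p),np.round(p.mean(0),4),np.round(r[0],4),np.round(r[1],4),r[2])
    m=(np.hypot(C[...,0]-.54,C[...,1]+.2)<.1)&(C[...,2]>.06)&(C[...,2]<.078)
    p=C[m]; r=cv2.minAreaRect(p[:,:2].astype(np.float32)); print('upper',len(p),np.round(p.mean(0),4),np.round(r[0],4),np.round(r[1],4),r[2])
C=cloud(f); I=f['img'].astype(int)
dark=(I.sum(-1)<130)&(np.hypot(C[...,0]-.54,C[...,1]+.2)<.16)&(C[...,2]<.012)
p=C[dark]; r=cv2.minAreaRect(p[:,:2].astype(np.float32)); print('pad',len(p),r)
m=(np.hypot(C[...,0]-.53,C[...,1]-.2)<.17)&(C[...,2]>.024)&(C[...,2]<.045)&(C[...,1]>.06)
p=C[m]; r=cv2.minAreaRect(p[:,:2].astype(np.float32)); print('tray rim',len(p),r)
o=sensors.get_obs(); w=rpy(o['orientation']); print(w)
E
```

```text
rail 379 [ 0.5389 -0.1943  0.1062] [ 0.539  -0.1944] [0.0897 0.0245] 12.887154579162598
upper 1703 [ 0.5378 -0.1929  0.0685] [ 0.539 -0.195] [0.1009 0.133 ] 13.04324722290039
rail 223 [ 0.5408 -0.1941  0.1069] [ 0.539  -0.1938] [0.0915 0.0255] 13.304349899291992
upper 1038 [ 0.545  -0.1991  0.0691] [ 0.5388 -0.193 ] [0.1025 0.1357] 13.32707405090332
pad 2160 ((0.5458734035491943, -0.1995290070772171), (0.16643904149532318, 0.1980210244655609), 9.936469078063965)
tray rim 787 ((0.5279405117034912, 0.1980891227722168), (0.22034744918346405, 0.2106226086616516), 10.492331504821777)
[[-9.18005256e-01  3.96568214e-01 -3.06929163e-05]
 [ 3.96568214e-01  9.18005257e-01 -1.15372499e-05]
 [ 2.36009519e-05 -2.27630911e-05 -9.99999999e-01]]
```

{"method": "arm_command", "body": {"dr": [[0,0,9],[0,0,18],[0,0,27],[0,0,36],[0,0,45],[0,0,54],[0,0,63],[0,0,72]], "travel": [[-0.036,-0.038,0.0],[-0.072,-0.077,0.0],[-0.107,-0.115,0.0],[-0.143,-0.153,0.0],[-0.179,-0.192,0],[-0.215,-0.23,0],[-0.25,-0.268,0],[-0.286,-0.307,0]], "jaw": [0.085,0.085,0.085,0.085,0.085,0.085,0.085,0.085], "squeeze": 80}}

```text
time_s: 3.3
position: [0.399, 0.2, 0.4051]
orientation: [180.0, -0.1, 84.4]
contact_force: [1.5, -0.6, 0.5]
opening: 0.0852
```

```bash
cat > go.py <<'E'
from h import *
import sys
# target world pos & tool-y heading; prints travel and dz
def go(p,ry):
    o=sensors.get_obs(); M=rpy(o['orientation'])
    d=M.T@(np.array(p)-o['position'])
    c,s=np.cos(np.radians(ry)),np.sin(np.radians(ry)); Y=np.array([c,s,0]);Z=np.array([0,0,-1.]);X=np.cross(Y,Z)
    T=np.stack([X,Y,Z],1); rv=np.degrees(R.from_matrix(M.T@T).as_rotvec())
    print('t',round(o['time_s'],2),'pos',np.round(o['position'],4),'ori',np.round(o['orientation'],2),'q',np.round(o['qpos'],1),'F',np.round(o['contact_force'],1),'op',round(o['opening'],4))
    print('travel',np.round(d,4),'dr',np.round(rv,2))
if __name__=='__main__': a=list(map(float,sys.argv[1:])); go(a[:3],a[3])
E
python3 go.py 0.539 -0.194 0.38 -77
```

```text
t 3.3 pos [0.399  0.2    0.4051] ori [ 1.7995e+02 -5.0000e-02  8.4370e+01] q [-48.1  20.9  24.  118.4 -12.3  43.  -22.1] F [ 1.5 -0.6  0.5] op 0.0852
travel [-0.3784  0.178   0.0249] dr [ 1.000e-02 -8.000e-02  7.137e+01]
```

{"method": "arm_command", "body": {"dr": [[0,0,9],[0,0,18],[0,0,27],[0,0,36],[0,0,45],[0,0,54],[0,0,63],[0,0,71.4]], "travel": [[-0.047,0.022,0.006],[-0.095,0.045,0.013],[-0.142,0.067,0.019],[-0.189,0.089,0.025],[-0.237,0.111,0.032],[-0.284,0.134,0.038],[-0.331,0.156,0.045],[-0.378,0.178,0.05]], "jaw": [0.085,0.085,0.085,0.085,0.085,0.085,0.085,0.085]}}

```text
time_s: 4.3
position: [0.5411, -0.1929, 0.3544]
orientation: [-180.0, -0.0, 13.0]
contact_force: [-0.5, 0.4, -0.2]
opening: 0.0852
```

```bash
python3 go.py 0.539 -0.194 0.248 -77; python3 - <<'E'
from h import *
o=sensors.get_obs(); f=cams.grab_frame('wrist'); save('w1.png',f['img'])
C=cloud(f,o); m=(np.hypot(C[...,0]-.54,C[...,1]+.2)<.08)&(C[...,2]>.098)&(C[...,2]<.115)
p=C[m]; r=cv2.minAreaRect(p[:,:2].astype(np.float32)); print('rail',len(p),np.round(p.mean(0),4),r)
E
```

```text
t 4.3 pos [ 0.5411 -0.1929  0.3544] ori [-1.7998e+02 -2.0000e-02  1.2990e+01] q [ -7.2  38.7  39.2 103.1 -31.3  49.6 -30.3] F [-0.5  0.4 -0.2] op 0.0852
travel [-0.0023  0.0006  0.1064] dr [-0.02 -0.02 -0.01]
rail 3444 [ 0.5415 -0.1913  0.1067] ((0.5380203127861023, -0.19210892915725708), (0.08967093378305435, 0.02402370423078537), 13.087580680847168)
```

View pics/w1.png

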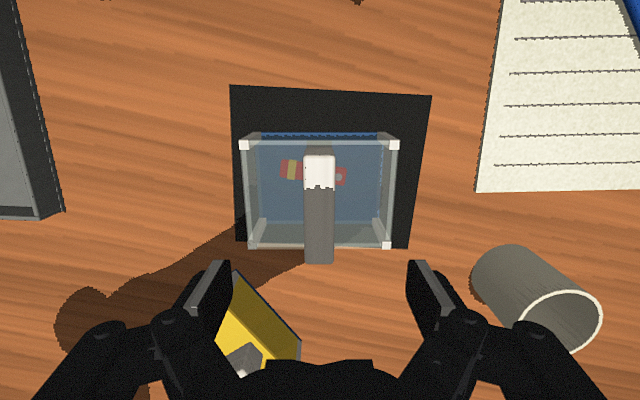

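{"method": "arm_command", "body": {"dr": [[0,0,0],[0,0,0],[0,0,0],[0,0,0],[0,0,0],[0,0,0],[0,0,0],[0,0,0]], "travel": [[-0.002,0,0.04],[-0.0025,0,0.08],[-0.0025,0,0.105],[-0.0025,0,0.105],[-0.0025,0,0.105],[-0.0025,0,0.105],[-0.0025,0,0.105],[-0.0025,0,0.105]], "jaw": [0.085,0.085,0.085,0.05,0.02,0.01,0.01,0.01], "squeeze": 80}}

```text
time_s: 5.35
position: [0.5386, -0.1926, 0.2511]
orientation: [179.9, -0.1, 13.2]
contact_force: [-0.1, -1.6, 6.0]
opening: 0.0226
```

```bash
python3 go.py 0.528 0.199 0.40 -79.6; python3 - <<'E'
from h import *
o=sensors.get_obs(); f=cams.grab_frame('wrist'); save('w2.png',f['img'])
E
```

```text
t 5.35 pos [ 0.5386 -0.1926  0.2511] ori [ 1.799e+02 -1.400e-01  1.323e+01] q [ -2.7  46.1  31.9 107.5 -38.7  37.5 -23.8] F [-0.1 -1.6  6. ] op 0.0226
travel [ 0.0797 -0.3834 -0.1494] dr [ 0.1  -0.14  2.83]
```

View pics/w2.png

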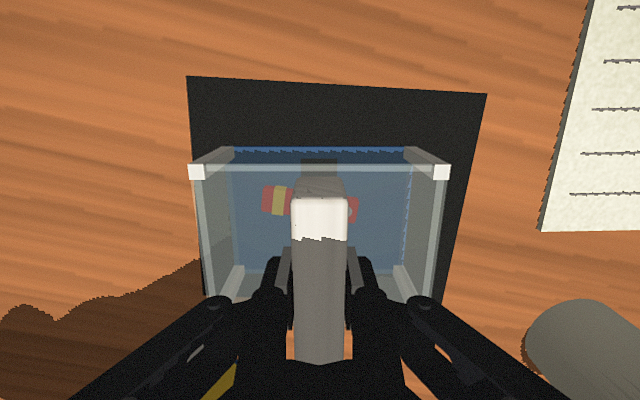

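{"method": "arm_command", "body": {"dr": [[0,0,0],[0,0,0],[0,0,0],[0,0,0],[0,0,0],[0,0,0],[0,0,0],[0,0,0]], "travel": [[0,0,-0.003],[0,0,-0.01],[0,0,-0.024],[0,0,-0.042],[0,0,-0.062],[0,0,-0.082],[0,0,-0.1],[0,0,-0.11]], "jaw": [0.01,0.01,0.01,0.01,0.01,0.01,0.01,0.01], "squeeze": 110}}

```text
time_s: 6.4
position: [0.5381, -0.1922, 0.3613]
orientation: [180.0, -0.1, 13.2]
contact_force: [-0.7, -0.3, -4.8]
opening: 0.0222
```

```bash
python3 go.py 0.528 0.199 0.36 -79.6; python3 - <<'E'
from h import *
o=sensors.get_obs(); f=cams.grab_frame('scene'); save('s3.png',cv2.resize(f['img'][100:300,180:480],None,fx=2.5,fy=2.5))
E
```

```text
t 6.4 pos [ 0.5381 -0.1922  0.3613] ori [ 1.7995e+02 -9.0000e-02  1.3230e+01] q [ -7.6  38.   39.7 103.2 -30.9  50.  -30.2] F [-0.7 -0.3 -4.8] op 0.0222
travel [ 0.0797 -0.3832  0.0011] dr [ 0.05 -0.09  2.83]
```

View pics/s3.png

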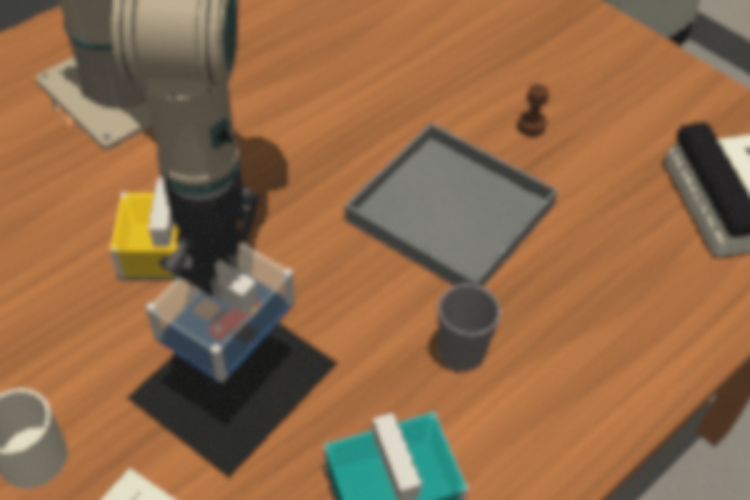

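The box is lifted level at crop (225,310), with the fob still inside at (228,322). Next I carry it over the tray.

{"method": "arm_command", "body": {"dr": [[0,0,0],[0,0,0],[0,0,0.2],[0,0,0.4],[0,0,0.6],[0,0,0.9],[0,0,1.1],[0,0,1.4]], "travel": [[0.001,-0.004,0],[0.003,-0.014,0],[0.007,-0.031,0],[0.012,-0.056,0],[0.018,-0.086,0],[0.025,-0.12,0],[0.032,-0.156,0],[0.04,-0.191,0]], "jaw": [0.01,0.01,0.01,0.01,0.01,0.01,0.01,0.01]}}

```text
time_s: 7.45
position: [0.5327, 0.0057, 0.3593]
orientation: [-179.9, 0.1, 11.9]
contact_force: [0.6, -0.4, -5.5]
opening: 0.0224
```

{"method": "arm_command", "body": {"dr": [[0,0,0.3],[0,0,0.5],[0,0,0.8],[0,0,1],[0,0,1.2],[0,0,1.4],[0,0,1.4],[0,0,1.4]], "travel": [[0.007,-0.035,0],[0.015,-0.071,0],[0.022,-0.105,0],[0.028,-0.135,0],[0.033,-0.16,0],[0.037,-0.178,0],[0.039,-0.188,0],[0.04,-0.192,0]], "jaw": [0.01,0.01,0.01,0.01,0.01,0.01,0.01,0.01]}}

```text
time_s: 8.45
position: [0.5328, 0.1994, 0.3596]
orientation: [180.0, 0.0, 10.4]
contact_force: [0.1, -0.2, -5.1]
opening: 0.022
```

```bash
python3 go.py 0.528 0.199 0.36 -79.6; python3 - <<'E'
from h import *
o=sensors.get_obs(); f=cams.grab_frame('wrist'); save('w4.png',f['img'])
f=cams.grab_frame('scene'); save('s4.png',cv2.resize(f['img'][100:300,230:530],None,fx=2.5,fy=2.5))
E
```

```text
t 8.45 pos [0.5328 0.1994 0.3596] ori [1.7998e+02 2.0000e-02 1.0450e+01] q [-50.1  39.3  43.8 103.7 -34.3  51.1 -69.8] F [ 0.1 -0.2 -5.1] op 0.022
travel [-0.0048 -0.0005 -0.0004] dr [0.02 0.02 0.05]
```

View pics/w4.png

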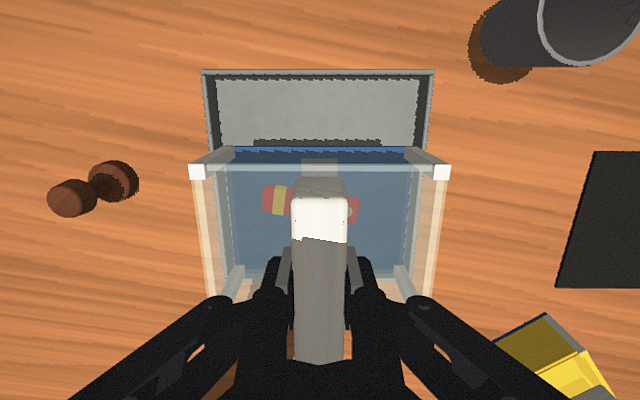

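View pics/s4.png

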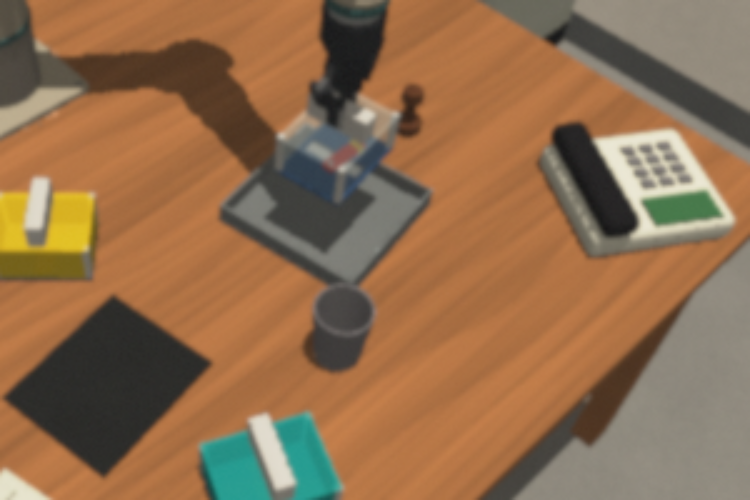

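{"method": "arm_command", "body": {"dr": [[3,0,0],[8,0,0],[14,0,0],[20,0,0],[26,0,0],[30,0,0],[30,0,0],[30,0,0]], "travel": [[-0.001,0.011,0],[-0.002,0.03,0.004],[-0.004,0.052,0.01],[-0.005,0.073,0.02],[-0.005,0.094,0.032],[-0.005,0.107,0.044],[-0.005,0.107,0.044],[-0.005,0.107,0.044]], "jaw": [0.01,0.01,0.01,0.01,0.01,0.01,0.01,0.01]}}

```text
time_s: 9.55
position: [0.5476, 0.0929, 0.3161]
orientation: [-150.1, -0.0, 10.4]
contact_force: [0.2, 0.2, -4.8]
opening: 0.0224
```

```bash
python3 go.py 0.528 0.199 0.36 -79.6; python3 - <<'E'
from h import *
o=sensors.get_obs(); f=cams.grab_frame('wrist'); save('w5.png',f['img'])
E
```

```text
t 9.55 pos [0.5476 0.0929 0.3161] ori [-1.5008e+02 -3.0000e-02  1.0420e+01] q [-19.   39.9  24.5 107.3 -55.5  58.6 -38.3] F [ 0.2  0.2 -4.8] op 0.0224
travel [-0.     -0.1154  0.0157] dr [-2.992e+01 -2.000e-02  3.000e-02]
```

View pics/w5.png

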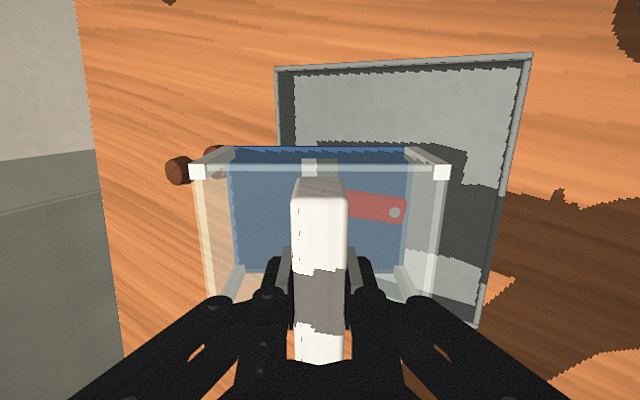

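{"method": "arm_command", "body": {"dr": [[0,0,0],[0,0,0],[0,0,0],[0,0,0],[0,0,0],[0,0,0],[0,0,0],[0,0,0]], "travel": [[0.025,0,0],[-0.025,0,0],[0.025,0,0],[-0.025,0,0],[0.025,0,0],[-0.025,0,0],[0,0,0],[0,0,0]], "jaw": [0.01,0.01,0.01,0.01,0.01,0.01,0.01,0.01]}}

```text
time_s: 10.6
position: [0.5483, 0.0946, 0.3164]
orientation: [-150.1, -0.2, 10.5]
contact_force: [1.2, -0.5, -4.3]
opening: 0.0224
```

```bash
python3 go.py 0.528 0.199 0.36 -79.6; python3 - <<'E'
from h import *
o=sensors.get_obs(); f=cams.grab_frame('wrist'); save('w6.png',f['img'])
E
```

```text
t 10.6 pos [0.5483 0.0946 0.3164] ori [-150.07   -0.18   10.55] q [-19.1  39.9  24.3 107.2 -55.5  58.4 -38.3] F [ 1.2 -0.5 -4.3] op 0.0224
travel [-0.0008 -0.1139  0.0153] dr [-29.93  -0.14   0.19]
```

View pics/w6.png

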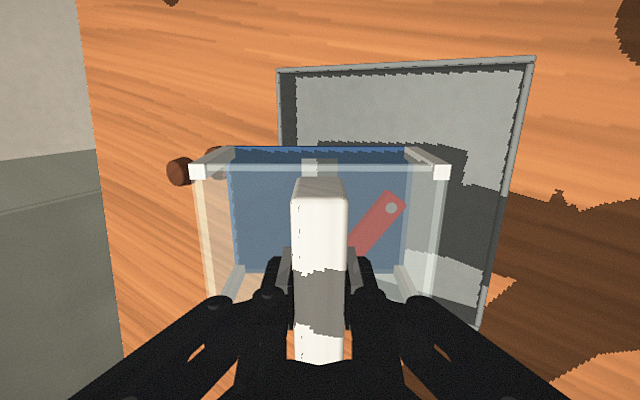

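The fob has swung about halfway (end at pixel (390,208)). It needs more strokes.

{"method": "arm_command", "body": {"dr": [[0,0,0],[0,0,0],[0,0,0],[0,0,0],[0,0,0],[0,0,0],[0,0,0],[0,0,0]], "travel": [[0.025,0,0],[-0.025,0,0],[0.025,0,0],[-0.025,0,0],[0.025,0,0],[-0.025,0,0],[0,0,0],[0,0,0]], "jaw": [0.01,0.01,0.01,0.01,0.01,0.01,0.01,0.01]}}

```text
time_s: 11.65
position: [0.5483, 0.0939, 0.3163]
orientation: [-150.0, -0.2, 10.5]
contact_force: [0.2, -0.1, -4.6]
opening: 0.0225
```

```bash
python3 go.py 0.528 0.199 0.36 -79.6; python3 - <<'E'
from h import *
o=sensors.get_obs(); f=cams.grab_frame('wrist'); save('w7.png',f['img'])
E
```

```text
t 11.65 pos [0.5483 0.0939 0.3163] ori [-150.05   -0.16   10.5 ] q [-18.9  39.8  24.1 107.2 -55.4  58.4 -38.4] F [ 0.2 -0.1 -4.6] op 0.0225
travel [-0.0007 -0.1146  0.0155] dr [-29.95  -0.14   0.14]
```

View pics/w7.png

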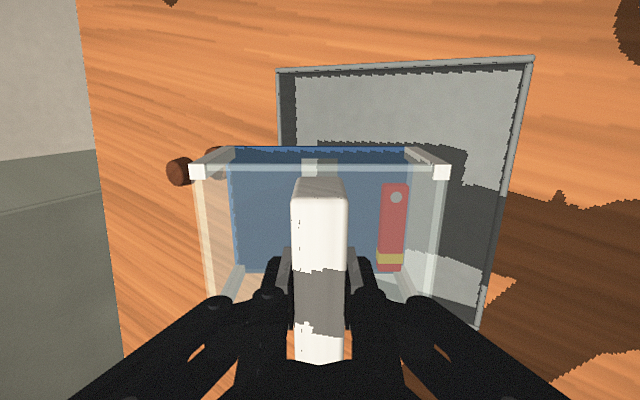

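```bash
python3 - <<'E'
from h import *
o=sensors.get_obs(); f=cams.grab_frame('wrist'); I=f['img'].astype(int)
m=(I[...,0]>110)&(I[...,0]-I[...,2]>50)&(I[...,0]-I[...,1]>20)
m[:170]=0;m[285:]=0;m[:,:345]=0;m[:,412:]=0
T=np.array(f['mount']);ys,xs=np.nonzero(m);P=[]
for u,v in zip(xs,ys):
    d=T[:3,:3]@np.array([(u-f['cx'])/f['fx'],-(v-f['cy'])/f['fy'],-1]); s=(.234-T[2,3])/d[2];P.append((T[:3,3]+s*d)[:2])
P=np.array(P,np.float32);print(len(P),cv2.minAreaRect(P),P.min(0),P.max(0))
E
```

```text
1921 ((-0.009747706353664398, 0.0510677695274353), (0.06951213628053665, 0.018932735547423363), 0.08278314769268036) [-0.04451192  0.04158061] [0.02500059 0.06057392]
```

{"method": "arm_command", "body": {"dr": [[0,0,0],[0,0,0],[0,0,0],[0,0,0],[0,0,0],[0,0,0],[0,0,0],[0,0,0]], "travel": [[-0.038,0,0],[-0.062,0,0],[-0.075,0,0],[-0.08,0,0],[-0.068,0,0],[-0.044,0,0],[-0.018,0,0],[-0.002,0,0]], "jaw": [0.01,0.01,0.01,0.01,0.01,0.01,0.01,0.01]}}

```text
time_s: 12.75
position: [0.5483, 0.0933, 0.3156]
orientation: [-150.0, -0.1, 10.5]
contact_force: [-0.2, -0.1, -4.8]
opening: 0.0222
```

```bash
cat > fob.py <<'E'
from h import *
import sys
o=sensors.get_obs(); f=cams.grab_frame('wrist'); I=f['img'].astype(int); save(sys.argv[1],f['img'])
m=(I[...,0]>110)&(I[...,0]-I[...,2]>50)&(I[...,0]-I[...,1]>20)
m[:170]=0;m[285:]=0;m[:,:345]=0;m[:,412:]=0
T=np.array(f['mount']);ys,xs=np.nonzero(m);P=[]
for u,v in zip(xs,ys):
    d=T[:3,:3]@np.array([(u-f['cx'])/f['fx'],-(v-f['cy'])/f['fy'],-1]); s=(.234-T[2,3])/d[2];P.append((T[:3,3]+s*d)[:2])
P=np.array(P,np.float32);print(len(P),cv2.minAreaRect(P),P.min(0),P.max(0))
# box x centre from white corner posts on the upper face plane (0.164+0.019)
E
python3 fob.py w8.png
```

```text
1945 ((-0.006589487195014954, 0.050989240407943726), (0.06890040636062622, 0.019032908603549004), 0.1619052141904831) [-0.04103421  0.04143016] [0.02784338 0.06057459]
```

View pics/w8.png

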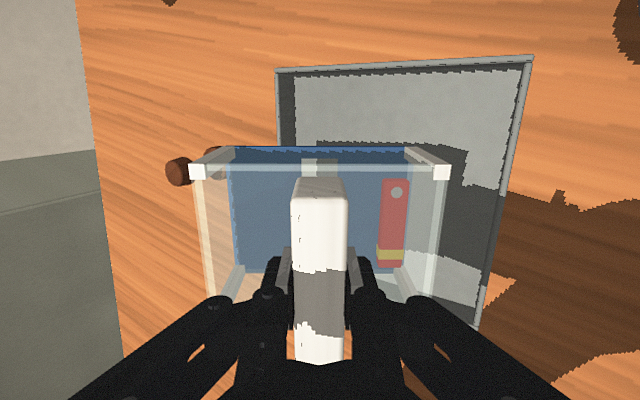

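{"method": "arm_command", "body": {"dr": [[0,0,0],[0,0,0],[0,0,0],[0,0,0],[0,0,0],[0,0,0],[0,0,0],[0,0,0]], "travel": [[-0.043,0,0],[-0.068,0,0],[-0.08,0,0],[-0.083,0,0],[-0.07,0,0],[-0.044,0,0],[-0.016,0,0],[0.002,0,0]], "jaw": [0.01,0.01,0.01,0.01,0.01,0.01,0.01,0.01]}}

```text
time_s: 13.8
position: [0.5505, 0.0938, 0.3157]
orientation: [-150.0, -0.2, 10.5]
contact_force: [0.5, 0.1, -6.1]
opening: 0.0225
```

```bash
python3 fob.py w9.png; python3 go.py 0.528 0.199 0.345 -79.6
```

```text
1976 ((-0.00035959482192993164, 0.05113808810710907), (0.0676688477396965, 0.018777424469590187), 0.15073248744010925) [-0.03417608  0.04176255] [0.03345694 0.06058498]
t 13.85 pos [0.5524 0.0942 0.3157] ori [-150.09   -0.32   10.45] q [-18.5  40.   23.6 106.7 -55.2  58.2 -38.8] F [ 4.5  1.  -3.9] op 0.0226
travel [-0.0048 -0.1078  0.0282] dr [-29.91  -0.3    0.13]
```

The fob is flush and centred (x −0.4 mm). Next I lean it the other way, slowing near the sliding angle.

{"method": "arm_command", "body": {"dr": [[-4,0,0],[-11,0,0],[-19,0,0],[-27,0,0],[-35,0,0],[-41,0,0],[-44,0,0],[-45,0,0]], "travel": [[-0.001,-0.015,0.0005],[-0.002,-0.041,0.004],[-0.003,-0.07,0.012],[-0.004,-0.097,0.023],[-0.005,-0.123,0.039],[-0.005,-0.14,0.052],[-0.005,-0.149,0.06],[-0.005,-0.151,0.063]], "jaw": [0.01,0.01,0.01,0.01,0.01,0.01,0.01,0.01]}}

```text
time_s: 14.85
position: [0.5127, 0.2547, 0.3357]
orientation: [165.0, 0.1, 10.6]
contact_force: [-0.4, -0.5, -4.8]
opening: 0.0223
```

```bash
python3 fob.py w10.png; python3 go.py 0.528 0.199 0.345 -79.6
```

```text
2611 ((-0.011245641857385635, 0.05221730098128319), (0.028260936960577965, 0.09184270352125168), 84.45315551757812) [-0.05670736  0.04116388] [0.03392586 0.07047886]
t 14.9 pos [0.5128 0.2539 0.3357] ori [1.6501e+02 7.0000e-02 1.0590e+01] q [-62.5  45.9  50.5 102.6 -25.   50.2 -83.7] F [-1.2  0.6 -5.5] op 0.0223
travel [0.0048 0.0573 0.0057] dr [14.99  0.05  0.2 ]
```

View pics/w10.png

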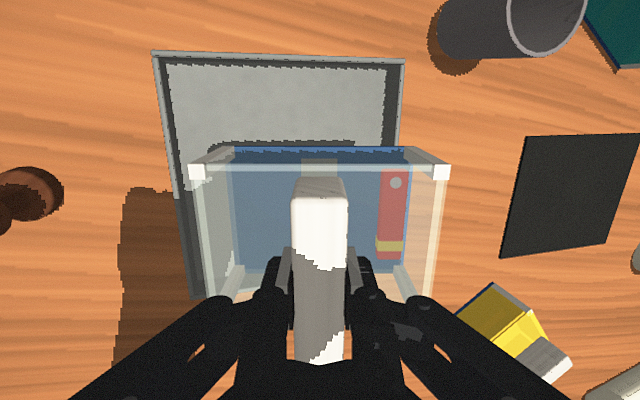

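{"method": "arm_command", "body": {"dr": [[-2,0,0],[-4,0,0],[-6,0,0],[-8,0,0],[-10,0,0],[-12,0,0],[-14,0,0],[-15,0,0]], "travel": [[0,-0.0075,0],[0,-0.015,0.0005],[0,-0.022,0.001],[0,-0.03,0.002],[0,-0.037,0.003],[0,-0.0445,0.005],[0,-0.052,0.006],[0,-0.055,0.007]], "jaw": [0.01,0.01,0.01,0.01,0.01,0.01,0.01,0.01]}}

```text
time_s: 15.9
position: [0.5036, 0.3031, 0.3151]
orientation: [149.9, 0.0, 10.5]
contact_force: [-0.5, 0.2, -3.8]
opening: 0.0228
```

```bash
python3 fob.py w11.png; python3 go.py 0.528 0.199 0.345 -79.6; python3 - <<'E'
from h import *
f=cams.grab_frame('scene'); save('s11.png',cv2.resize(f['img'][100:300,230:530],None,fx=2.5,fy=2.5))
E
```

```text
2339 ((-0.011455349624156952, 0.043615199625492096), (0.04625338688492775, 0.09339692443609238), 84.45153045654297) [-0.05682195  0.02000875] [0.03388653 0.0708198 ]
t 15.95 pos [0.5035 0.3032 0.3148] ori [1.4989e+02 3.0000e-02 1.0520e+01] q [-71.6  55.4  57.4  98.  -18.3  55.5 -93.7] F [-0.8  0.6 -5.7] op 0.0221
travel [0.005  0.1077 0.0275] dr [30.11  0.    0.13]
```

View pics/w11.png

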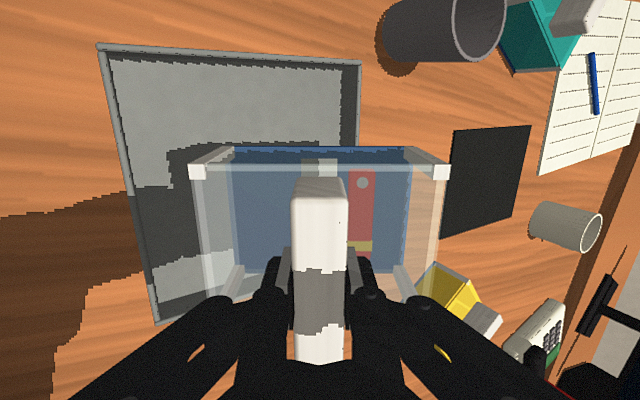

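View pics/s11.png

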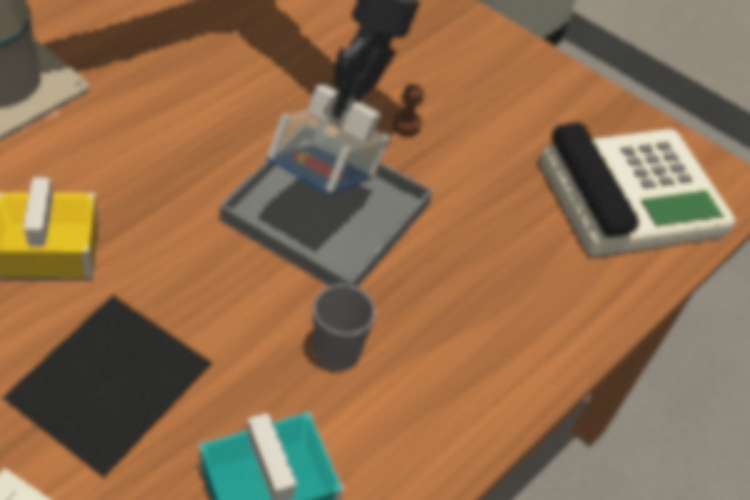

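The fob is sliding toward the slot (now at column 360). I'll hold the lean briefly.

{"method": "arm_command", "body": {"dr": [[0,0,0],[0,0,0],[0,0,0],[0,0,0]], "travel": [[0,0,0],[0,0,0],[0,0,0],[0,0,0]], "jaw": [0.01,0.01,0.01,0.01]}}

```text
time_s: 16.5
position: [0.5039, 0.302, 0.3158]
orientation: [150.0, -0.0, 10.4]
contact_force: [0.5, 0.1, -4.3]
opening: 0.0226
```

```bash
python3 fob.py w12.png;  python3 - <<'E'
from h import *
f=cams.grab_frame('scene'); save('s12.png',cv2.resize(f['img'][100:300,230:530],None,fx=2.5,fy=2.5))
E
```

```text
620 ((-0.017955532297492027, 0.05327105149626732), (0.02828475646674633, 0.07859118282794952), 84.45155334472656) [-0.0568226   0.04196732] [0.02252334 0.07081765]
```

View pics/w12.png

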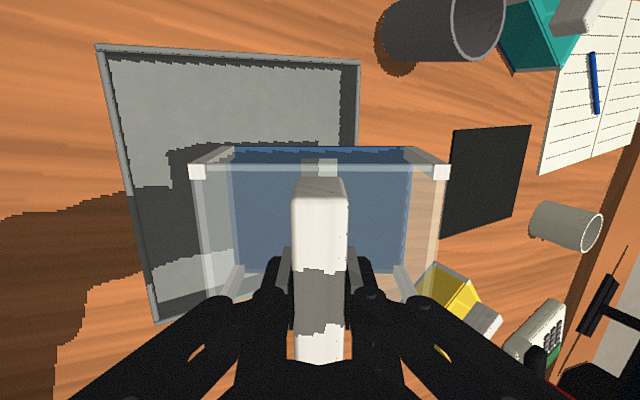

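View pics/s12.png

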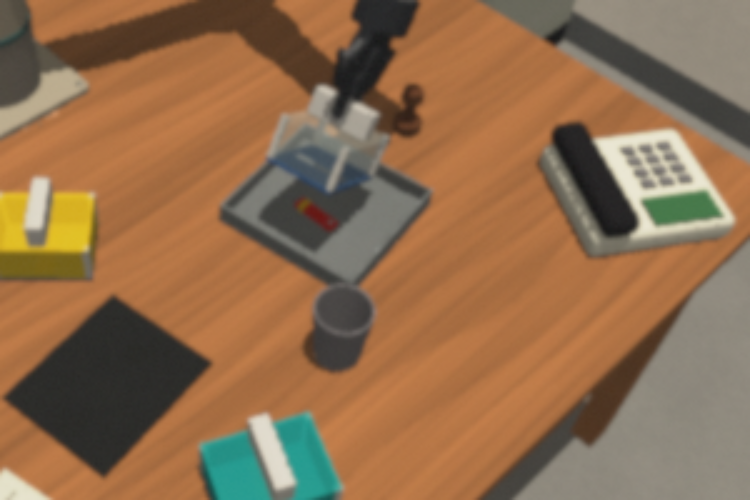

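The fob dropped into the tray, lying at scene crop (317,213). I level the box and return it to the pad.

{"method": "arm_command", "body": {"dr": [[4,0,0],[10,0,0],[17,0,0],[23,0,0],[28,0,0],[30,0,0],[30,0,0]], "travel": [[0,0.015,0],[0,0.037,0.003],[0,0.063,0.009],[0,0.084,0.017],[0,0.1,0.025],[0,0.107,0.029],[0,0.107,0.029]], "jaw": [0.01,0.01,0.01,0.01,0.01,0.01,0.01]}}

```text
time_s: 17.48
position: [0.5234, 0.1958, 0.3441]
orientation: [179.9, 0.0, 10.3]
contact_force: [0.2, 0.5, -4.9]
opening: 0.0222
```

```bash
python3 go.py 0.547 -0.2 0.37 -80; python3 - <<'E'
from h import *
f=cams.grab_frame('top'); save('t13.png',f['img'])
E
```

```text
t 17.48 pos [0.5234 0.1958 0.3441] ori [1.7994e+02 2.0000e-02 1.0340e+01] q [-48.6  38.9  40.6 106.1 -33.5  47.7 -70.5] F [ 0.2  0.5 -4.9] op 0.0222
travel [-0.0479  0.3936 -0.0255] dr [0.06 0.02 0.34]
```

View pics/t13.png

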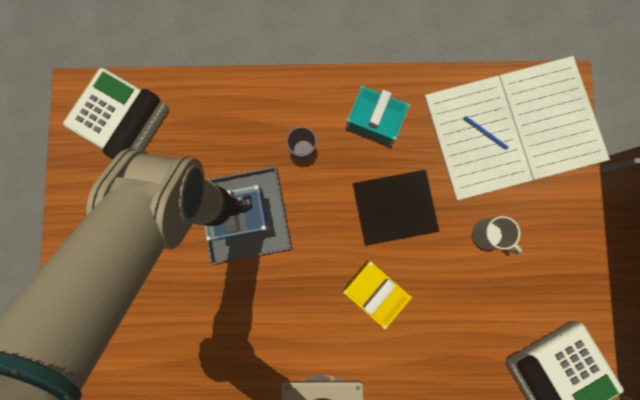

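```bash
python3 - <<'E'
from h import *
f=cams.grab_frame('top');C=cloud(f); I=f['img'].astype(int)
dark=((I.sum(-1)<140)&(np.hypot(C[...,0]-.546,C[...,1]+.2)<.15)&(C[...,2]<.012)).astype(np.uint8)
dark=cv2.morphologyEx(dark,cv2.MORPH_OPEN,np.ones((5,5)))>0
p=C[dark]; print(len(p),p.mean(0),cv2.minAreaRect(p[:,:2].astype(np.float32)))
g=cams.grab_frame('scene');C=cloud(g); I=g['img'].astype(int)
dark=((I.sum(-1)<140)&(np.hypot(C[...,0]-.546,C[...,1]+.2)<.15)&(C[...,2]<.012)).astype(np.uint8)
dark=cv2.morphologyEx(dark,cv2.MORPH_OPEN,np.ones((5,5)))>0
p=C[dark]; print(len(p),p.mean(0),cv2.minAreaRect(p[:,:2].astype(np.float32)))
E
```

```text
4546 [ 0.54503027 -0.19964685  0.00437852] ((0.5458574891090393, -0.19931387901306152), (0.166612908244133, 0.1968182772397995), 10.08473014831543)
2657 [ 0.55103797 -0.20310865  0.00535082] ((0.5485384464263916, -0.1998019814491272), (0.16115321218967438, 0.19109581410884857), 9.444222450256348)
```

{"method": "arm_command", "body": {"dr": [[0,0,0],[0,0,0],[0,0,0],[0,0,0.1],[0,0,0.1],[0,0,0.2],[0,0,0.2],[0,0,0.2]], "travel": [[-0.001,0.006,-0.003],[-0.002,0.02,-0.008],[-0.005,0.042,-0.012],[-0.009,0.072,-0.015],[-0.013,0.106,-0.016],[-0.017,0.142,-0.016],[-0.022,0.178,-0.016],[-0.026,0.214,-0.016]], "jaw": [0.01,0.01,0.01,0.01,0.01,0.01,0.01,0.01]}}

```text
time_s: 18.62
position: [0.5359, -0.0216, 0.3606]
orientation: [180.0, -0.0, 10.1]
contact_force: [-0.4, 0.6, -4.4]
opening: 0.0226
```

{"method": "arm_command", "body": {"dr": [[0,0,0],[0,0,0],[0,0,0],[0,0,0.1],[0,0,0.1],[0,0,0.1],[0,0,0.1],[0,0,0.1]], "travel": [[-0.004,0.036,0],[-0.009,0.072,0],[-0.013,0.106,0],[-0.017,0.136,0],[-0.02,0.158,0],[-0.021,0.172,0],[-0.022,0.178,0],[-0.022,0.18,0]], "jaw": [0.01,0.01,0.01,0.01,0.01,0.01,0.01,0.01]}}

```text
time_s: 19.62
position: [0.5466, -0.1994, 0.36]
orientation: [-180.0, 0.0, 10.1]
contact_force: [-0.8, -0.1, -4.8]
opening: 0.0224
```

```bash
python3 go.py 0.547 -0.2 0.256 -80
```

```text
t 19.62 pos [ 0.5466 -0.1994  0.36  ] ori [-1.7996e+02  1.0000e-02  1.0140e+01] q [ -6.   38.5  38.1 101.6 -29.9  50.5 -34.2] F [-0.8 -0.1 -4.8] op 0.0224
travel [0.0003 0.0007 0.104 ] dr [-0.04  0.01  0.14]
```

{"method": "arm_command", "body": {"dr": [[0,0,0],[0,0,0],[0,0,0],[0,0,0],[0,0,0],[0,0,0],[0,0,0],[0,0,0]], "travel": [[0,0,0.015],[0,0,0.04],[0,0,0.065],[0,0,0.085],[0,0,0.097],[0,0,0.102],[0,0,0.104],[0,0,0.106]], "jaw": [0.01,0.01,0.01,0.01,0.01,0.01,0.01,0.01]}}

```text
time_s: 20.62
position: [0.547, -0.1996, 0.2545]
orientation: [180.0, -0.1, 10.1]
contact_force: [-0.5, 0.7, -4.7]
opening: 0.0222
```

```bash
python3 go.py 0.547 -0.2 0.251 -80;python3 - <<'E'
from h import *
f=cams.grab_frame('scene'); save('s14.png',cv2.resize(f['img'][150:310,180:420],None,fx=3,fy=3))
E
```

```text
t 20.62 pos [ 0.547  -0.1996  0.2545] ori [ 1.7996e+02 -6.0000e-02  1.0140e+01] q [ -1.8  46.2  31.3 105.7 -36.9  38.6 -28.4] F [-0.5  0.7 -4.7] op 0.0222
travel [-0.0001  0.0004  0.0035] dr [ 0.04 -0.06  0.14]
```

View pics/s14.png

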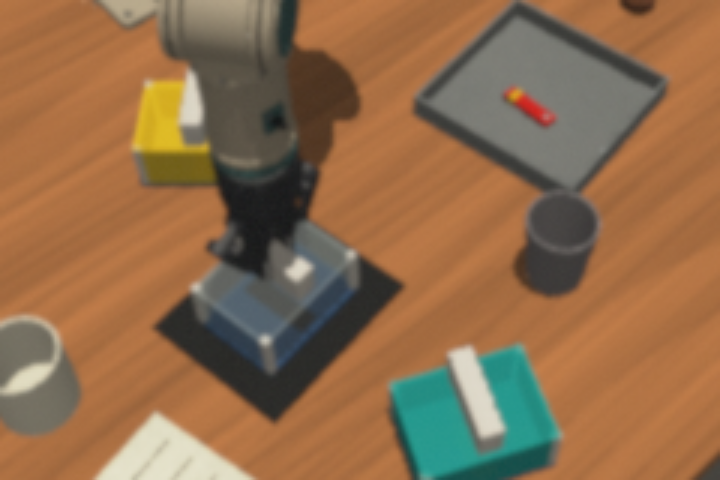

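The box hovers a few millimetres over the pad, centred, and the fob lies in the tray at crop (530,105). I lower until contact.

{"method": "arm_command", "body": {"dr": [[0,0,0],[0,0,0],[0,0,0],[0,0,0]], "travel": [[0,0,0.001],[0,0,0.002],[0,0,0.003],[0,0,0.003]], "jaw": [0.01,0.01,0.01,0.01]}}

```text
time_s: 21.18
position: [0.5467, -0.1996, 0.2512]
orientation: [-180.0, -0.0, 10.1]
contact_force: [-0.5, 0.8, -1.9]
opening: 0.0224
```

{"method": "arm_command", "body": {"dr": [[0,0,0],[0,0,0],[0,0,0]], "travel": [[0,0,0.0005],[0,0,0.001],[0,0,0.001]], "jaw": [0.01,0.01,0.01]}}

```text
time_s: 21.55
position: [0.5466, -0.1997, 0.2512]
orientation: [-180.0, -0.0, 10.1]
contact_force: [-3.6, 2.0, 7.6]
opening: 0.0224
```

{"method": "arm_command", "body": {"dr": [[0,0,0],[0,0,0],[0,0,0],[0,0,0],[0,0,0],[0,0,0],[0,0,0],[0,0,0]], "travel": [[0,0,0],[0,0,0],[0,0,0],[0,0,0],[0,0,-0.01],[0,0,-0.03],[0,0,-0.06],[0,0,-0.1]], "jaw": [0.035,0.06,0.08,0.08,0.08,0.08,0.08,0.08]}}

```text
time_s: 22.55
position: [0.5465, -0.1994, 0.351]
orientation: [-180.0, 0.1, 10.1]
contact_force: [0.7, 0.4, 0.4]
opening: 0.0799
```

{"method": "arm_command", "body": {"dr": [[0,0,0],[0,0,0],[0,0,0],[0,0,0],[0,0,0]], "travel": [[-0.02,0,-0.03],[-0.06,0,-0.05],[-0.1,0,-0.06],[-0.12,0,-0.06],[-0.12,0,-0.06]], "jaw": [0.08,0.08,0.08,0.08,0.08]}}

```text
time_s: 23.18
position: [0.4275, -0.221, 0.4109]
orientation: [-180.0, -0.1, 10.0]
contact_force: [0.5, 0.7, -0.5]
opening: 0.0803
```

```bash
python3 go.py 0.547 -0.2 0.251 -80;python3 - <<'E'
from h import *
f=cams.grab_frame('scene'); save('s15.png',cv2.resize(f['img'][100:320,150:450],None,fx=2.6,fy=2.6))
t=cams.grab_frame('top'); save('t15.png',t['img'])
for F in(f,t):
    C=cloud(F); m=(np.hypot(C[...,0]-.547,C[...,1]+.2)<.07)&(C[...,2]>.1)&(C[...,2]<.115)
    p=C[m]
    if len(p)>50: print('rail',len(p),p.mean(0),cv2.minAreaRect(p[:,:2].astype(np.float32)))
    m=(np.hypot(C[...,0]-.547,C[...,1]+.2)<.1)&(C[...,2]>.06)&(C[...,2]<.078)
    p=C[m]; print('upper',len(p),np.percentile(p[:,2],[5,50,95]),cv2.minAreaRect(p[:,:2].astype(np.float32)))
E
```

```text
t 23.18 pos [ 0.4275 -0.221   0.4109] ori [-1.7998e+02 -7.0000e-02  9.9900e+00] q [ -5.6  27.   42.9 113.5 -24.3  48.7 -29.5] F [ 0.5  0.7 -0.5] op 0.0803
travel [1.212e-01 1.000e-04 1.601e-01] dr [-0.02 -0.07 -0.01]
rail 236 [ 0.54903914 -0.20062168  0.10636483] ((0.5470585823059082, -0.20016062259674072), (0.09175489097833633, 0.02531074546277523), 9.498331069946289)
upper 1064 [0.06535277 0.06913433 0.07253703] ((0.54632169008255, -0.20004621148109436), (0.1031428799033165, 0.13531242311000824), 9.968631744384766)
rail 387 [ 0.54570072 -0.20056669  0.10587648] ((0.5463655591011047, -0.2011132389307022), (0.08946577459573746, 0.025080397725105286), 10.648750305175781)
upper 1696 [0.06573431 0.06835325 0.07104241] ((0.5468544363975525, -0.2012157142162323), (0.10052061825990677, 0.1334487497806549), 10.018000602722168)
```

View pics/s15.png

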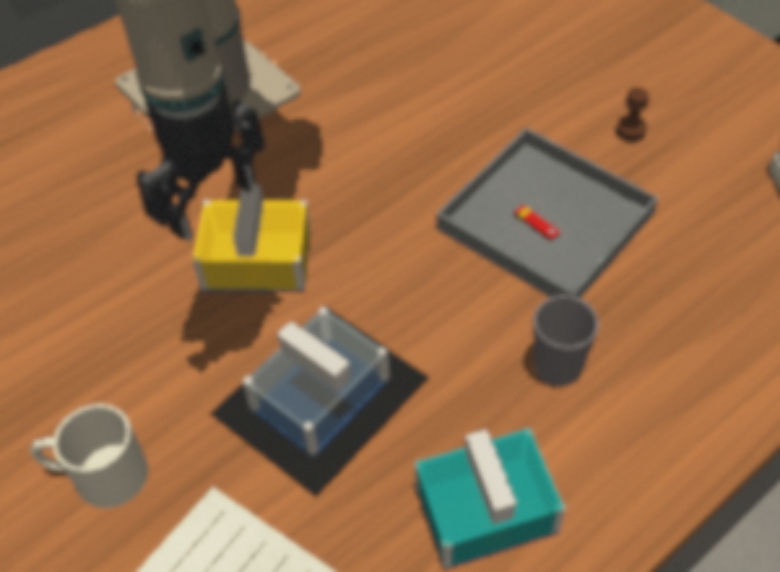

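View pics/t15.png

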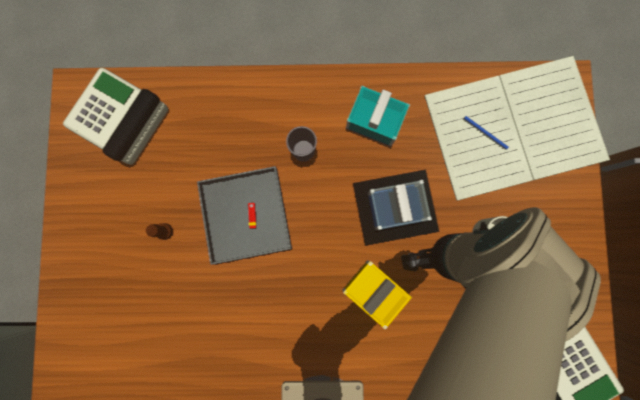

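The top view shows the box square and flat on its pad at (400,207), and the fob in the tray at (252,215). Cup (302,145), stamp (160,231) and mug are unmoved, and the gripper is clear of everything.

```bash
python3 -c "
from plant import sign_off
print(sign_off())"
```

```text
the job is handed in; nothing more can be done
None
```

The red fob is lying in the grey tray, and the key-return box is back on its pad with the slot underneath. I handed the job in at about 23 s of the 64 s allowed.

- **Steps:** I lifted the box by its rail and carried it level over the tray. There I leaned it 30° and shook it along the slot until the fob lay flush against the side wall. Two more one-sided strokes centred it, and leaning the box slowly the other way let it slide through the slot. Then I set the box down, let go and drew the arm back.
- **Box placement:** the box centre measures about (0.547, −0.200) m at 10° yaw. The pad measures about (0.546, −0.199) m at 10.1°. The upper face is at 68–69 mm, the same as at the start, so the box is sitting flat.
- **Bystanders and arm:** the fob lies near the middle of the tray. The cup, stamp and mug are where they stood in the pictures. The gripper is clear of everything, and the contact force reads about zero.
- **Disagreements:** nothing failed. The two fixed cameras differ by about 1–3 mm and up to about 1° on where the pad and rail are, which is close to the 2 mm calibration limit.

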